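# Load the label unwinder and snap its hub cap home

## Robot

A 7-joint arm with a two-finger parallel gripper is mounted at the origin on a cart in front of the work surface, level with it; the furniture and walls round the work are solid. World frame = base frame: x ahead of the robot, y to its left, z up, the work surface at z = 0. Lengths are in m, angles in rad, forces in N, time in s.
With the tool pointing down it reaches from about 0.4 to 0.85 m from the base axis. Payload 4.5 kg.
Tool frame: the origin (TCP) lies at the very end of the fingers, on their centre line; the grasp point (between the pads) lies 19 mm behind it; z points along the fingers, y is the direction in which the jaws open and shut (so a half turn about z gives the same grasp; the last joint's range is limited). The gripper opens to 85 mm and grips with 20 to 120 N. Pads are 22 mm wide; open, the fingers measure 114 mm over their backs; the gripper's body (76 mm by 85 mm) begins 54 mm behind the grasp point. The pads swing forward as they close: fully open they stand 13 mm farther back than shut.
Start: joints at [-1.232, 0.689, -0.195, 1.565, 0.157, 0.902, -0.215], TCP at [0.188, 0.596, 0.231] pointing down, gripper open.
Joint ranges: [-3.01, 3.01], [-0.46, 2.08], [-1.47, 1.51], [0.13, 2.56], [-1, 4.14], [0.04, 2.09], [-2.66, 2.66]. Speed limits (rad/s): [2.57, 2.57, 3.14, 3.14, 3.14, 3.14, 3.14].

## Interface

Orientations are given as a 3x3 rotation matrix whose columns are the frame's x, y, z axes.
In Python, from workcell import r gives the robot as it stands. Calls block until the motion is done:
- r.goto(position, orientation): joint-space move of the TCP to a pose.
- r.move_l(position, ori=None, v=0.15): straight line of the TCP; ori=None keeps the orientation; v is the mean speed in m/s.
- r.set_joints(angles): joint-space move.
- r.grip(opening, squeeze=None): opening from 0.0 (shut) to 1.0 (fully open); squeeze is the grip in N (None keeps the last); returns when the fingers have stopped.
- r.dwell(seconds).
- r.inverse_kinematics(position, orientation): joint angles nearest the present ones, or None.
- r.observe(): the state.
- r.grab_frame(name): name is "scene" or "top" or "wrist"; returns the picture (480x640x3 uint8, red, green, blue); there is no depth.
- r.get_calibration(name): a dict with "fov_y" (degrees; the focal length in pixels is half the picture's height over the tangent of half this angle, whatever the lens; pixels are square), "cx", "cy" (the principal point, pixels), "cam_to_world" (4x4, takes a point from camera to world coordinates); the wrist camera has in their place "mount" (4x4, takes a point from camera to tool coordinates, whose origin is the TCP and whose axes are the flange's). Camera axes: x right, y down, z forward; pixel columns grow to the right and rows downward; lengths in m; the calibration is good to about 2 mm. A picture is of the moment at which its call begins: read the wrist's pose just before it. get_calibration takes no time and is no camera call.
A pose or a line that the arm cannot do raises r.PlanningError and nothing moves.
- r.hand_in(): hands the job in, once; it reports no verdict.
Trained networks look in the newest picture that a camera, given by its name, has taken for a name from the list of things; names that differ only in an ending like _2 or _b are one class to them, and where a whole thing is asked for, a point or a joint stands for the part that bears it (a point fixed in the world has none). Each returns a list of dicts, best first, with "score" (0 to 1); they miss things now and then, are a little off and sometimes report something else, mostly with a low value. They report only what shows in the picture. A call takes as long as a camera call. They do not tell look-alikes from the thing itself.
- r.masks_of(camera, label): "region" (480x640 bool, what is visible of it) and "extent" ([left, top, right, bottom] in pixels, round what is visible of it).
- r.pinpoint(camera, label): "position" ([row, column] in pixels: a listed point, or the origin of a listed thing).
The state is a dict: "time_s": time; "joints": joint angles; "joint_vel": joint speeds; "tau": joint torques, N m; "ee_pos": TCP position; "tool_rot": TCP orientation; "force": force on the tool from outside, world axes, zero at the start; "wrist_torque": the same for the moment, N m; "gripper_width": opening from 0.0 (shut) to 1.0 (fully open).
Only numpy, scipy, OpenCV 4.12 (cv2) and the standard library are available. Lean on these libraries where they do the work, as an engineer would, in place of code of your own. Each camera call takes 0.05 s, during which the arm holds its last target.

## Task

Load the label unwinder: set the small white label roll over the stud so that it lies flat in the round recess of the turntable, and then push the red hub cap onto the stud until it clicks and keep pressing until it sits fully home, flat on the roll. Finish while still holding the cap pressed down firmly on the roll, without letting go of it. Leave the big label roll, stapler, tape measure and blue marker where they are.

Things in the scene. Friction and masses are not known exactly. Their poses are not given: they have to be found in the camera images.
- unwinder: label unwinder, fixed: grey base plate, top 15 mm above the bench, from x -130 to 58 and y -56 to 56 mm in its own axes. Origin: on the bench, on the turntable's axis. A guide roller (14 mm thick, top at 62 mm) stands at (-78, 26) mm, a peel bar (top at 58 mm) at (-112, -12) mm; its +y and -y sides are clear for fingers
- seat (a point): centre of the floor of the recess in the black turntable (84 mm across, on the unwinder; braked, at any angle, need not be turned), 20 mm above the bench, z up. The recess is round, 65 mm across, 5 mm deep, its mouth bevelled. The label roll lies in it when its origin is here. Keep fingertips above the rim
- stud_tip (a point): tip of the aluminium stud that rises 54.5 mm from the seat, on the same axis: 22 mm thick up to 27 mm above the seat, then a 16 mm neck with four sprung dark steel balls (44.5 mm above the seat, standing out to 23 mm across), above them a tapered nose 9 mm across at the tip
- label_roll: small white label roll lying flat, 62 mm across, 36 mm high, 70 to 140 g, with a 25 mm bore right through its brown core. Origin: centre of its underside, z up along its axis. Its angle about the axis does not matter
- hub_cap: red hub cap, 40 g, on its flange (48 mm across, 3.5 mm thick); ribbed grip 31 mm across, closed top 27 mm up. Origin: centre of underside, z up. 19.4 mm snap lip below, bore 22 mm deep. It meets the balls 12.5 mm above the roll, takes about 11 N, clicks (force drops away) 5 to 8 mm above it, is then drawn down; home: underside on the roll, 36 mm above the seat
- big_roll: bystander: big white label roll, 83 mm across, 56 mm high; it does not fit the recess. Origin: centre of its underside
- stapler: bystander: black stapler, 148 mm long, 46 mm high. Origin: centre of its underside
- tape_measure: bystander: yellow tape measure, 47 x 78 x 64 mm. Origin: centre of its underside
- blue_marker: bystander: blue marker pen lying on the bench, 138 mm long, 20 mm thick. Origin: centre of its underside
Things that resemble listed ones, but are neither listed nor needed, are in the scene too. Of the things that look like the label_roll, take the one that is farthest to the robot's left at the start.

How it is judged:
On the way, in this order (a step that is already met when the one before it is completed fails the run):
1. the label roll lies flat in the recess over the stud, with the hub cap not yet on (horizontal distance between label_roll and seat below 0.004 m and distance between label_roll and seat below 0.0045 m and angle between the z axis of label_roll and the z axis of seat, either way round below 0.05 rad and horizontal distance between hub_cap and seat above 0.05 m), for 0.2 s.
2. the hub cap has been pushed past the click and lies on the roll (z of hub_cap in the frame of seat below 0.0385 m and horizontal distance between hub_cap and seat below 0.004 m), for 0.2 s.
At the end, for the whole second after the job is handed in: The roll lies flat in the recess (within 4 mm, 3 degrees); the hub cap is upright and home on it (underside within 1.5 mm of 36 mm above the seat, 3 mm of the axis); the fingers still hold the cap at rest and press it on the roll with at least 4 N (horizontal distance between label_roll and seat below 0.004 m and distance between label_roll and seat below 0.0045 m and angle between the z axis of label_roll and the z axis of seat, either way round below 0.05 rad and z of hub_cap in the frame of seat between 0.033 and 0.0375 m and horizontal distance between hub_cap and seat below 0.003 m and angle between hub_cap's own z axis and vertical below 0.06 rad and contact force between hub_cap and label_roll above 4 N and contact force between the fingers and hub_cap above 2 N and linear speed of hub_cap below 0.02 m/s); the arm keeps its last pose, push and grip.
It fails at once if a bystander (big label roll, stapler, tape measure, blue marker) is shifted by more than 2 cm (distance of any of big_roll, stapler, tape_measure, blue_marker from where it was at the start of the episode above 0.02 m).
It also fails if it takes over 69 s, if anything falls off the work surface, if the arm or the gripper's body presses on something with over 40 N, if the wrist force passes 120 N, or if a joint passes its speed limit or range.

## Working session

There is one attempt and no reset: what is moved stays moved. The work goes in short steps, each a Python script; the robot and the scene stay as the last script left them, time stands still between calls to the robot, and variables do not carry over. Pictures are saved under pics/ and viewed, and the job is handed in when it is done.

```bash
mkdir -p pics; ls
python3 - <<'E'
from workcell import r
import cv2
o=r.observe(); print({k:o[k] for k in('time_s','ee_pos','force','gripper_width')})
for n in("scene","top","wrist"):
    im=r.grab_frame(n); cv2.imwrite(f"pics/{n}0.png",im[:,:,::-1])
    c=r.get_calibration(n); print(n,c)
    for l in("label_roll","hub_cap","stud_tip","seat","big_roll"):
        print(l,[( [round(float(x)) for x in d["position"]],round(d["score"],2)) for d in r.pinpoint(n,l)])
E
```

```text
pics
{'time_s': 0.0, 'ee_pos': array([0.18740953, 0.59556643, 0.2304855 ]), 'force': array([ 0.00859381, -0.42294691, -0.09984301]), 'gripper_width': 1.000588433500472}
scene {'fov_y': 49.92048200895866, 'cx': 306.5493543943639, 'cy': 239.41302202772061, 'cam_to_world': array([[-8.04880679e-01, -4.51443597e-01,  3.85182778e-01,
        -9.57573839e-02],
       [-5.93436518e-01,  6.11814936e-01, -5.22987173e-01,
         8.55650610e-01],
       [ 4.38633954e-04, -6.49523797e-01, -7.60341137e-01,
         1.33708063e+00],
       [ 0.00000000e+00,  0.00000000e+00,  0.00000000e+00,
         1.00000000e+00]])}
label_roll [([288, 268], 0.91), ([308, 270], 0.44)]
hub_cap []
stud_tip []
seat [([263, 303], 0.56)]
big_roll [([260, 248], 0.65)]
top {'fov_y': 44.315363400191515, 'cx': 315.5269653288271, 'cy': 241.85346687909643, 'cam_to_world': array([[ 0.02530746, -0.98433763,  0.17446765,  0.27682711],
       [-0.99963936, -0.02334992,  0.01326393, -0.0089474 ],
       [-0.00898238, -0.17474041, -0.98457357,  1.48036708],
       [ 0.        ,  0.        ,  0.        ,  1.        ]])}
label_roll [([228, 256], 0.96), ([304, 255], 0.95), ([242, 360], 0.89), ([258, 231], 0.72)]
hub_cap [([252, 423], 0.78)]
stud_tip [([243, 307], 0.95)]
seat [([248, 310], 0.79), ([258, 494], 0.71)]
big_roll [([188, 269], 0.63)]
wrist {'fov_y': 63.02861479770318, 'cx': 330.67451664483065, 'cy': 235.15058509748658, 'mount': array([[ 3.68428698e-05, -9.56534672e-01, -2.91618622e-01,
         7.57873578e-02],
       [ 9.99999627e-01, -2.16240118e-04,  8.35625738e-04,
        -6.93205458e-04],
       [-8.62364636e-04, -2.91618544e-01,  9.56534307e-01,
        -1.41450981e-01],
       [ 0.00000000e+00,  0.00000000e+00,  0.00000000e+00,
         1.00000000e+00]])}
label_roll []
hub_cap []
stud_tip []
seat []
big_roll []
```

View pics/top0.png

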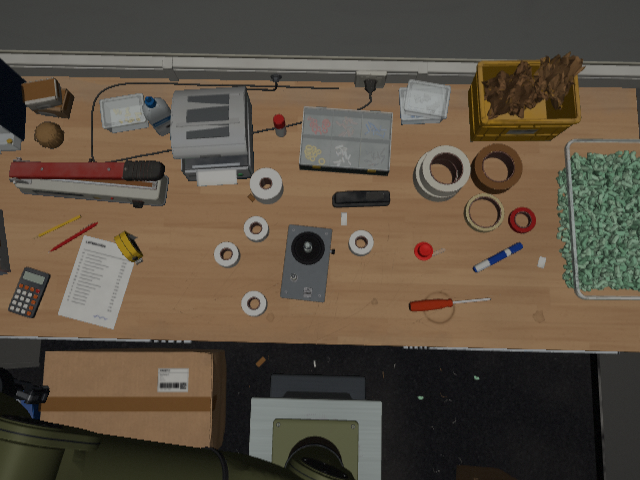

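View pics/scene0.png

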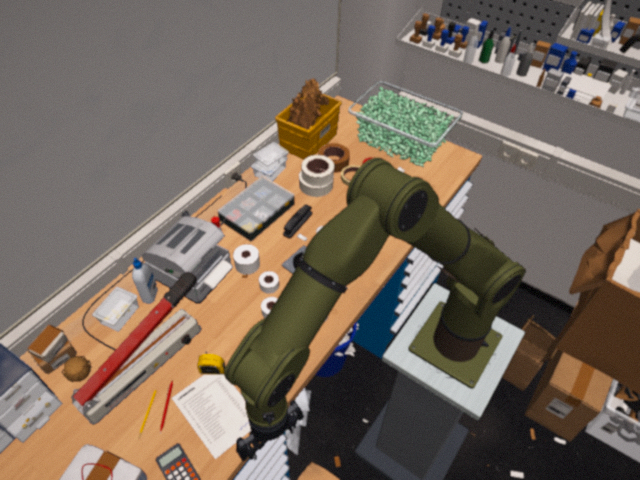

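```bash
cat > h.py <<'E'
from workcell import r
import numpy as np, cv2
def ray(n,row,col,pose=None):
    c=r.get_calibration(n); f=240/np.tan(np.radians(c["fov_y"]/2))
    d=np.array([(col-c["cx"])/f,(row-c["cy"])/f,1])
    if n=="wrist":
        p,R=pose; T=np.eye(4); T[:3,:3]=R; T[:3,3]=p; M=T@c["mount"]
    else: M=c["cam_to_world"]
    return M[:3,3],M[:3,:3]@d
def at(n,row,col,z,pose=None):
    o,d=ray(n,row,col,pose); return o+d*(z-o[2])/d[2]
def down(a):  # jaw axis y at angle a from world y ; z down
    y=np.array([-np.sin(a),np.cos(a),0]); z=np.array([0,0,-1.]); return np.stack([np.cross(y,z),y,z],1)
def snap(n,name,l=()):
    o=r.observe(); pose=(o["ee_pos"],o["tool_rot"]); im=r.grab_frame(n); cv2.imwrite(f"pics/{name}.png",im[:,:,::-1]); return im,pose
E
python3 - <<'E'
from h import *
np.set_printoptions(precision=3,suppress=True)
print(r.observe()["tool_rot"])
for n,l,z in(("top","label_roll",0),("top","hub_cap",0),("top","stud_tip",.0745),("top","seat",.02),("top","big_roll",0),("top","blue_marker",0),("top","stapler",0),("top","unwinder",0)):
    r.grab_frame("top")
    for d in r.pinpoint(n,l): print(l,round(d["score"],2),[round(float(x),1) for x in d["position"]],at(n,*d["position"],z))
im=cv2.imread("pics/top0.png")
for p in((307,231),(318,227),(330,228),(325,300),(282,296)): print(p,at("top",p[1],p[0],.015))
cv2.imwrite("pics/topc.png",cv2.resize(im[160:330,200:450],None,fx=3.2,fy=3.2,interpolation=2))
E
```

```text
[[-0.954  0.3    0.   ]
 [ 0.3    0.954  0.   ]
 [ 0.     0.    -1.   ]]
label_roll 0.98 [229.9, 254.9] [0.567 0.167 0.   ]
label_roll 0.97 [304.6, 254.9] [0.376 0.159 0.   ]
label_roll 0.69 [243.0, 360.4] [ 0.539 -0.103  0.   ]
label_roll 0.68 [256.1, 227.8] [ 0.497  0.233 -0.   ]
hub_cap 0.64 [245.9, 305.3] [0.528 0.037 0.   ]
hub_cap 0.57 [250.2, 423.3] [ 0.524 -0.263  0.   ]
stud_tip 0.69 [241.0, 308.3] [0.528 0.028 0.075]
seat 0.56 [247.2, 305.5] [0.521 0.036 0.02 ]
big_roll 0.66 [190.0, 269.3] [0.673 0.134 0.   ]
blue_marker 0.63 [254.7, 496.5] [ 0.517 -0.448  0.   ]
stapler 0.6 [202.0, 357.3] [ 0.646 -0.094  0.   ]
stapler 0.16 [247.4, 133.4] [0.514 0.476 0.   ]
unwinder 0.92 [248.2, 307.5] [0.522 0.031 0.   ]
(307, 231) [0.564 0.033 0.015]
(318, 227) [0.575 0.005 0.015]
(330, 228) [ 0.573 -0.025  0.015]
(325, 300) [ 0.391 -0.016  0.015]
(282, 296) [0.398 0.091 0.015]
```

View pics/topc.png

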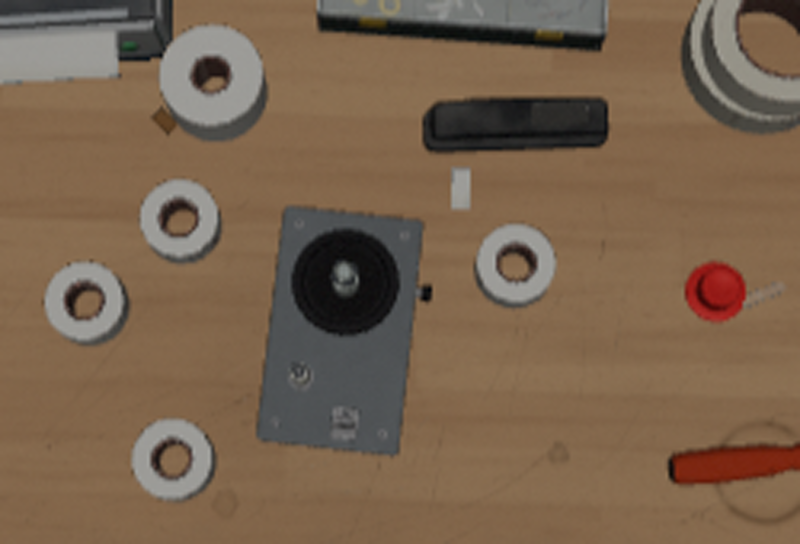

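Look-alikes in the top picture (col,row): (227,254), (256,229), (254,304), (361,242). The one at (227,254), with y≈+0.23, is farthest left, so that is the label roll. I'll go above it and confirm.

Run:
```python
from h import *
np.set_printoptions(precision=4,suppress=True)
A=-0.05
r.goto([.497,.233,.19],down(A))
r.dwell(.3)
im,p=snap("wrist","w1"); print(p[0],r.observe()["time_s"])
for d in r.pinpoint("wrist","label_roll"): print(d["score"],d["position"],at("wrist",*d["position"],0,p))
for d in r.masks_of("wrist","label_roll"): print(d["score"],d["extent"])
```

```text
[0.4968 0.2336 0.19  ] 3.8
0.8 [59.4, 227.3] [0.3751 0.159  0.    ]
0.76 [207.0, 328.8] [0.4964 0.232  0.    ]
0.73 [282.1, 253.5] [0.5635 0.1593 0.    ]
0.94 [170.7, 3.5, 265.0, 103.2]
0.9 [210.1, 250.2, 286.6, 332.5]
0.81 [290.2, 172.9, 368.4, 251.5]
```

View pics/w1.png

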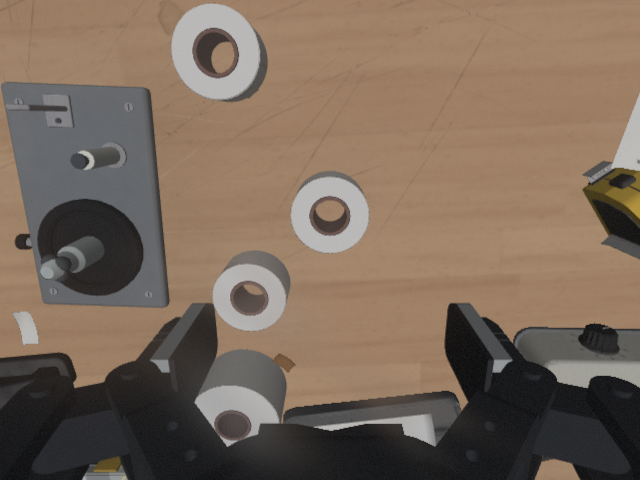

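```bash
cat >> h.py <<'E'
def rect(im,pose,z,c,half=.06,res=.00025):
    """orthorectify wrist picture on plane z: returns image, rows = -x, cols = -y of world"""
    n=int(2*half/res); P=[(-half,-half),(half,-half),(half,half),(-half,half)]
    cal=r.get_calibration("wrist"); f=240/np.tan(np.radians(cal["fov_y"]/2))
    T=np.eye(4); T[:3,:3]=pose[1]; T[:3,3]=pose[0]; M=np.linalg.inv(T@cal["mount"])
    src=[];dst=[]
    for dx,dy in P:
        q=M@np.array([c[0]+dx,c[1]+dy,z,1]); src.append((q[0]/q[2]*f+cal["cx"],q[1]/q[2]*f+cal["cy"]))
        dst.append((n/2-dy/res,n/2-dx/res))
    H=cv2.getPerspectiveTransform(np.float32(src),np.float32(dst))
    return cv2.warpPerspective(im,H,(n,n)),lambda u,v:(c[0]-(v-n/2)*res,c[1]-(u-n/2)*res)
E
python3 - <<'E'
from h import *
im=cv2.imread("pics/w1.png"); o=r.observe(); p=(o["ee_pos"],o["tool_rot"])
R,f=rect(im,p,.036,(.497,.233))
cv2.imwrite("pics/r1.png",R)
g=cv2.cvtColor(R,cv2.COLOR_BGR2GRAY)
print(np.bincount(g.ravel()//10))
for t in(185,200,210,220):
    m=(g>t).astype(np.uint8); cs,h=cv2.findContours(m,cv2.RETR_CCOMP,cv2.CHAIN_APPROX_NONE)
    for c,hh in zip(cs,h[0]):
        if cv2.contourArea(c)>3000:
            e=cv2.fitEllipse(c); print(t,np.round(f(*e[0]),4),np.round(np.array(e[1])*.25,1),'hole' if hh[3]>=0 else 'outer')
E
```

```text
[     0      0      0      0      0    555   2856    497   1308   4211
   6168   1971  12592 133843  28297   1123   1367   5822  29790]Traceback (most recent call last):
  File "<stdin>", line 9, in <module>
TypeError: 'NoneType' object is not subscriptable
```

View pics/r1.png

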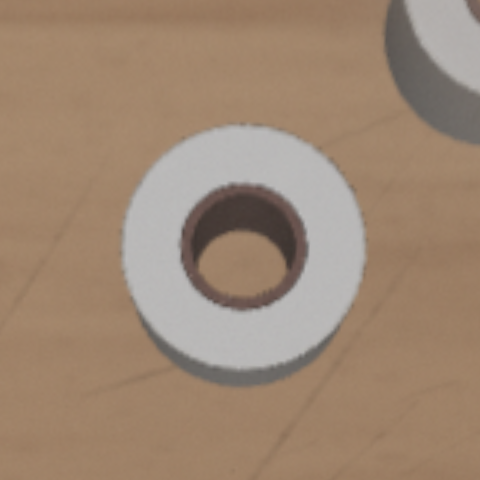

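```bash
cat >> h.py <<'E'
def fits(R,f,ts,inv=False,amin=3000):
    g=cv2.cvtColor(R,cv2.COLOR_BGR2GRAY)
    for t in ts:
        m=((g<t) if inv else (g>t)).astype(np.uint8); cs,h=cv2.findContours(m,cv2.RETR_CCOMP,cv2.CHAIN_APPROX_NONE)
        for c,hh in zip(cs,h[0] if cs else []):
            if cv2.contourArea(c)>amin:
                e=cv2.fitEllipse(c); print(t,np.round(f(*e[0]),4),np.round(np.array(e[1])*.25,1),'hole' if hh[3]>=0 else 'outer')
E
python3 - <<'E'
from h import *
R=cv2.imread("pics/r1.png"); f=lambda u,v:(.497-(v-240)*.00025,.233-(u-240)*.00025)
fits(R,f,(155,163,170))
E
```

```text
155 [0.4954 0.2322] [60.3 60.6] outer
155 [0.4954 0.2322] [32.5 32.6] hole
155 [0.548  0.1807] [14.  26.5] outer
163 [0.4953 0.2322] [59.9 60.2] outer
163 [0.4954 0.2322] [32.8 32.9] hole
163 [0.548  0.1807] [13.6 26.1] outer
170 [0.4953 0.2322] [59.4 59.8] outer
170 [0.4954 0.2322] [33.1 33.2] hole
170 [0.5481 0.1806] [13.1 25.6] outer
```

Run:
```python
from h import *
np.set_printoptions(precision=4,suppress=True)
x,y=.4954,.2322
r.move_l([x,y,.06],v=.2)
r.move_l([x,y,.008],v=.1)
print(r.observe()["force"])
r.grip(0.3,squeeze=40)
o=r.observe(); print(o["gripper_width"],o["force"],o["ee_pos"])
r.move_l([x,y,.12],v=.15); r.dwell(.2)
im,p=snap("wrist","w2"); o=r.observe();print(o["gripper_width"],o["force"],o["time_s"])
# pose above turntable, known bias same
```

```text
[ 0.0102 -0.0405 -0.38  ]
0.7029995446402935 [ 0.1119 -1.2247  5.7248] [0.4959 0.2325 0.009 ]
0.703897896256583 [-0.0068  0.5549 -2.0199] 6.875
```

View pics/w2.png

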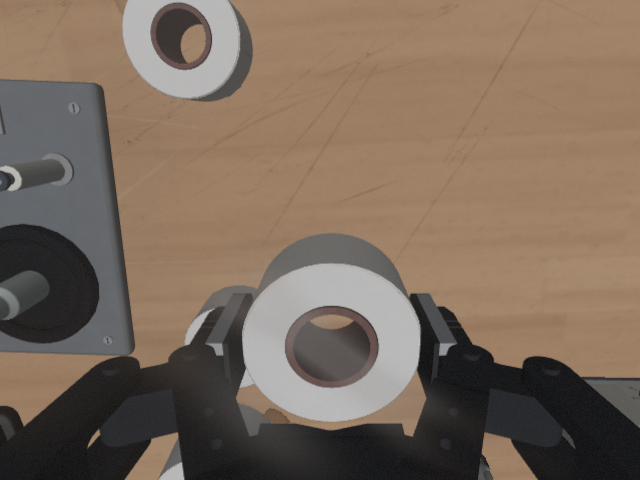

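Run:
```python
from h import *
np.set_printoptions(precision=4,suppress=True)
# in-hand roll
im=cv2.imread("pics/w2.png");o=r.observe();p=(o["ee_pos"],o["tool_rot"])
R,f=rect(im,p,p[0][2]+.028,p[0][:2]); cv2.imwrite("pics/r2.png",R); print("tcp",p[0]);fits(R,f,(150,160))
s=np.array([.524,.032])
for i,a in enumerate((-.05,1.2,-1.2)):
    d=down(a); c=s-d[:2,0]*.10   # stud lies along tool +x from the TCP
    try: r.goto([*c,.19],d)
    except r.PlanningError as e: print(i,e); continue
    r.dwell(.3); im,p=snap("wrist",f"w3_{i}"); print(i,p[0],r.observe()["time_s"])
    np.savez(f"p3_{i}.npz",p=p[0],R=p[1])
    for l,z in(("stud_tip",.0745),("seat",.02)):
        for q in r.pinpoint("wrist",l): print(l,round(q["score"],2),q["position"],at("wrist",*q["position"],z,p))
```

```text
tcp [0.4949 0.232  0.1192]
150 [0.4928 0.2318] [59.1 60.5] outer
150 [0.4928 0.2322] [31.6 31.7] hole
160 [0.4928 0.2318] [58.9 60.3] outer
160 [0.4928 0.2322] [31.7 31.9] hole
0 [0.6234 0.0284 0.1898] 8.2167
stud_tip 0.64 [65.9, 324.3] [0.5185 0.0295 0.0745]
1 [0.5606 0.1245 0.1899] 9.4417
stud_tip 0.59 [65.9, 336.4] [0.5183 0.0295 0.0745]
seat 0.94 [77.5, 337.7] [0.5173 0.0318 0.02  ]
2 [ 0.5603 -0.0609  0.1899] 11.3
stud_tip 0.66 [72.1, 318.9] [0.5158 0.0296 0.0745]
seat 0.98 [79.4, 323.5] [0.5174 0.0307 0.02  ]
```

Run:
```python
from h import *
W=[]
for i in range(3):
    d=np.load(f"p3_{i}.npz"); im=cv2.imread(f"pics/w3_{i}.png")
    R,f=rect(im,(d["p"],d["R"]),.025,(.518,.030)); R2,f2=rect(im,(d["p"],d["R"]),.0745,(.518,.030),.03,.00015)
    W.append(np.hstack([cv2.resize(R,(260,260)),cv2.resize(R2,(260,260)),cv2.resize(im,(346,260))])[:, :]); print(i); fits(R,f,(35,45,55),True,30000)
    cv2.imwrite(f"pics/r3_{i}.png",R)
W=np.vstack(W); cv2.imwrite("pics/r3.png",cv2.resize(W,(660,594)))
```

```text
0
45 [0.5189 0.0293] [55.  56.1] outer
45 [0.5185 0.029 ] [67.7 67.8] outer
45 [0.5191 0.0289] [64.6 64.8] hole
55 [0.5192 0.029 ] [57.5 57.7] outer
55 [0.5187 0.029 ] [68.8 68.9] outer
55 [0.5189 0.0289] [63.6 63.7] hole
1
45 [0.5204 0.0298] [56.7 56.9] outer
45 [0.5202 0.0293] [68.2 68.3] outer
45 [0.5204 0.0299] [64.1 64.3] hole
55 [0.5202 0.0295] [82.1 82.2] outer
2
45 [0.5179 0.0301] [56.3 56.5] outer
45 [0.5177 0.0304] [68.  68.2] outer
45 [0.5178 0.0298] [64.3 64.5] hole
55 [0.5197 0.0315] [73.8 78.9] outer
```

View pics/r3.png

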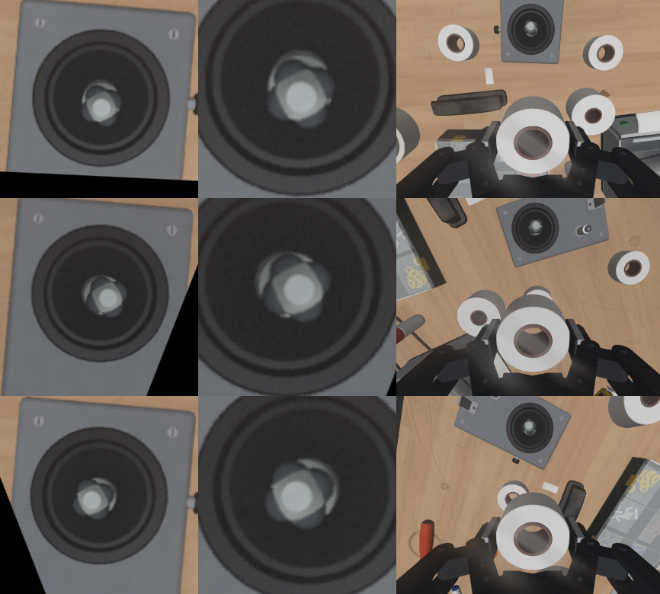

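Run:
```python
from h import *
np.set_printoptions(precision=4,suppress=True)
# refit ring hole & inner disc averaged
m=np.array([[.5188,.0290],[.5203,.0296],[.5178,.0301]])
A=[];B=[];
for i in range(3):
    d=np.load(f"p3_{i}.npz"); A.append(np.hstack([np.eye(2),d["R"][:2,:2]])); B.append(m[i])
A=np.vstack(A);x,res,_,_=np.linalg.lstsq(A,np.hstack(B),rcond=None); print(x,A@x-np.hstack(B))
# tip brightness blobs
for i in range(3):
    d=np.load(f"p3_{i}.npz"); im=cv2.imread(f"pics/w3_{i}.png")
    R,f=rect(im,(d["p"],d["R"]),.0745,(.518,.030),.03,.00025); print(i);fits(R,f,(125,140,150),False,300)
    # edge direction of the plate
```

```text
[ 0.5191  0.0303  0.0003 -0.0013] [ 0.  0. -0. -0. -0.  0.]
0
125 [0.5176 0.0287] [10.8 12.7] outer
140 [0.5175 0.0287] [10.3 10.9] outer
150 [0.5177 0.0289] [ 8.9 10.5] outer
1
125 [0.5192 0.0289] [10.8 11.7] outer
140 [0.5197 0.0291] [ 8.8 10.2] outer
150 [0.52   0.0293] [8.5 8.6] outer
2
125 [0.5166 0.0305] [10.8 12.8] outer
140 [0.5168 0.0305] [ 9.2 10.8] outer
150 [0.5174 0.0303] [8.8 9. ] outer
```

```bash
python3 - <<'E'
from h import *
np.set_printoptions(precision=4,suppress=True)
s=np.array([.519,.0303])
d=down(-.05); 
for i,(k,z) in enumerate(((.045,.20),(.045,.26))):
    c=s-d[:2,0]*k
    r.goto([*c,z],d); r.dwell(.3); im,p=snap("wrist",f"w4_{i}"); print(i,p[0],r.observe()["time_s"])
    np.savez(f"p4_{i}.npz",p=p[0],R=p[1])
    R,f=rect(im[:,:,::-1].copy(),p,.025,(.518,.030)); cv2.imwrite(f"pics/r4_{i}.png",R);fits(R,f,(45,55),True,25000)
E
python3 -c "
import cv2,numpy as np
cv2.imwrite('pics/m4.png',np.hstack([cv2.resize(cv2.imread('pics/w4_1.png'),(440,330)),cv2.resize(cv2.imread('pics/r4_1.png'),(330,330))]))"
```

```text
0 [0.5639 0.0273 0.1999] 12.4667
45 [0.5164 0.0314] [49.9 53.4] outer
45 [0.5175 0.0304] [67.9 68.1] outer
45 [0.5169 0.0302] [64.3 64.4] hole
55 [0.5186 0.0309] [78.5 80.7] outer
1 [0.5633 0.0279 0.2589] 13.1667
55 [0.5198 0.0318] [75.1 80.4] outer
```

View pics/m4.png

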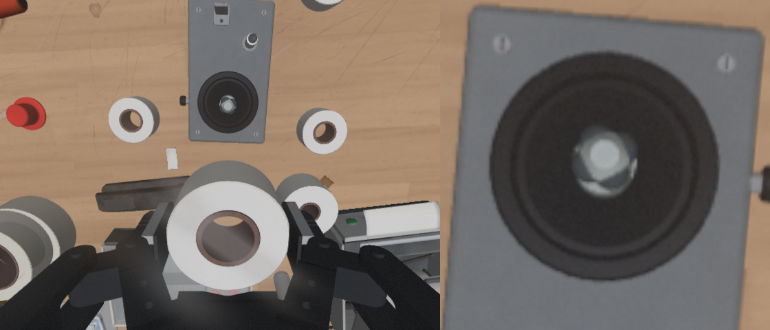

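Run:
```python
from h import *
np.set_printoptions(precision=4,suppress=True)
t0=r.observe()["time_s"]
E=np.array([r.observe()["ee_pos"] for _ in range(20)]);print(E[:4],E.mean(0),E.std(0)); J=np.array([r.observe()["joints"] for _ in range(20)]);print(J.std(0)); print(r.observe()["time_s"]-t0, r.observe()["tool_rot"], down(-.05))
```

```text
[[0.5634 0.0279 0.2591]
 [0.5634 0.0279 0.2591]
 [0.5634 0.0279 0.2591]
 [0.5634 0.0279 0.2591]] [0.5634 0.0279 0.2591] [0. 0. 0.]
[0. 0. 0. 0. 0. 0. 0.]
0.0 [[-0.9988  0.0499 -0.0018]
 [ 0.0499  0.9988 -0.0002]
 [ 0.0018 -0.0003 -1.    ]] [[-0.9988  0.05    0.    ]
 [ 0.05    0.9988  0.    ]
 [ 0.      0.     -1.    ]]
```

Run:
```python
from h import *
np.set_printoptions(precision=4,suppress=True)
for _ in range(6):
    r.dwell(.05); o=r.observe(); print(o["ee_pos"],o["joint_vel"][:3],o["force"])
```

```text
[0.5636 0.028  0.2593] [-0.0002 -0.0035 -0.    ] [-0.2979 -0.009  -1.3768]
[0.5637 0.028  0.2595] [ 0.0005 -0.0039 -0.0018] [ 0.8173 -0.395  -0.7124]
[0.5637 0.028  0.2596] [ 0.0005 -0.0043 -0.0004] [ 0.1894 -1.7064 -0.4222]
[0.5638 0.0281 0.2597] [ 0.0007 -0.002  -0.0014] [-1.0663  0.0283 -0.9924]
[0.5639 0.0281 0.2598] [-0.0002 -0.0021 -0.0011] [ 0.2195 -0.42   -0.4845]
[0.5639 0.0281 0.2599] [ 0.0007 -0.0017  0.0005] [-0.2068  0.5527 -0.8198]
```

```bash
cat >> h.py <<'E'
def st(tag=""):
    o=r.observe(); print(tag,round(o["time_s"],2),np.round(o["ee_pos"],4),np.round(o["force"],1),round(o["gripper_width"],3))
E
python3 - <<'E'
from h import *
d=down(-.09); x,y=.5186,.0303
r.goto([x,y,.13],d); r.dwell(.5); st()
r.move_l([x,y,.085],v=.08); r.dwell(.2); st()
r.move_l([x,y,.068],v=.04); r.dwell(.5); st()
im,p=snap("wrist","w5"); np.savez("p5.npz",p=p[0],R=p[1])
cv2.imwrite("pics/w5c.png",cv2.resize(im[200:450,200:480,::-1],None,fx=2.4,fy=2.4,interpolation=2))
E
```

```text
14.57 [0.5189 0.0303 0.1303] [-0.  -0.7 -1.3] 0.708
 15.49 [0.519  0.0303 0.0855] [ 0.1  0.1 -1. ] 0.706
 16.57 [0.5187 0.0303 0.0681] [ 0.3  0.5 -1.5] 0.705
```

View pics/w5c.png

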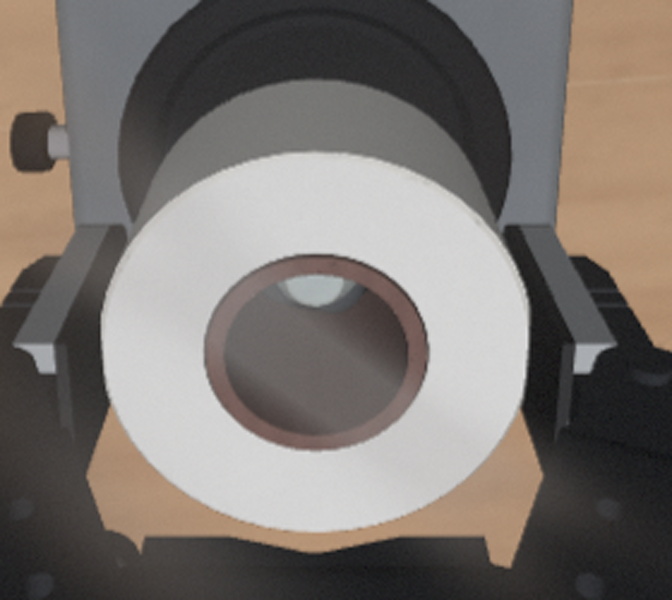

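Run:
```python
from h import *
x,y=.5184,.0303
r.move_l([x,y,.056],v=.04); r.dwell(.5); st()
im,p=snap("wrist","w6"); np.savez("p6.npz",p=p[0],R=p[1])
bgr=im[:,:,::-1].copy(); print("tcp",p[0])
R,f=rect(bgr,p,p[0][2]+.0275,p[0][:2]); fits(R,f,(150,160))
R2,f2=rect(bgr,p,.0745,p[0][:2]); 
cv2.imwrite("pics/r6.png",np.hstack([cv2.resize(R[100:380,100:380],(400,400)),cv2.resize(R2[100:380,100:380],(400,400))]))
```

```text
17.57 [0.5184 0.0303 0.0561] [ 0.9  0.  -1.1] 0.706
tcp [0.5184326  0.03030356 0.05606882]
150 [ 0.4756 -0.0152] [31.7 44.3] outer
150 [0.4982 0.0794] [23.4 34.4] outer
150 [0.5184 0.0305] [62.3 63.4] outer
150 [0.5165 0.0304] [31.5 31.6] hole
160 [0.5165 0.0304] [59.4 60.3] outer
160 [0.5165 0.0304] [31.6 31.7] hole
```

View pics/r6.png

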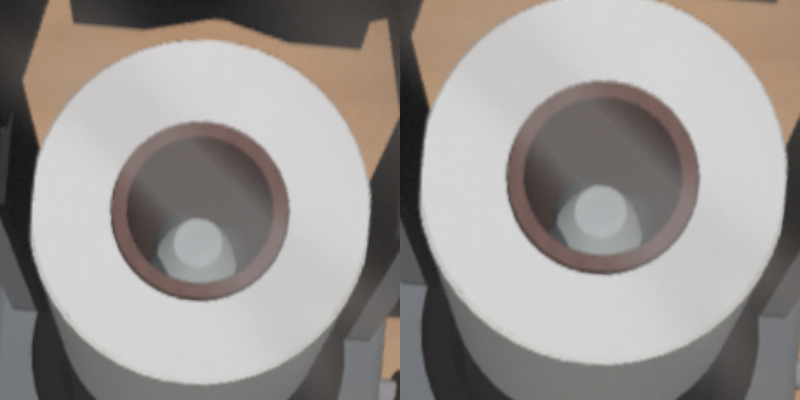

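Run:
```python
from h import *
x,y=.5182,.0303
for z in(.050,.044,.038,.034):
    r.move_l([x,y,z],v=.04); r.dwell(.15); st(z)
    f=r.observe()["force"]
    if abs(f[2])>6 or abs(f[0])>4 or abs(f[1])>4: break
```

```text
0.05 18.07 [0.5182 0.0304 0.05  ] [-0.1  0.4 -1.3] 0.705
0.044 18.52 [0.5182 0.0303 0.044 ] [-0.1  0.5 -0.8] 0.704
0.038 18.97 [0.5183 0.0303 0.038 ] [0.  0.5 0. ] 0.712
0.034 19.37 [0.5182 0.0303 0.034 ] [-0.3  0.2 -1.2] 0.706
```

Run:
```python
from h import *
x,y=.5182,.0303
for z in(.032,.0305,.0295,.0285,.0275):
    r.move_l([x,y,z],v=.03); r.dwell(.15); st(z)
    f=r.observe()["force"]
    if f[2]>4 or abs(f[0])>5 or abs(f[1])>5: break
im,p=snap("wrist","w7")
```

```text
0.032 19.77 [0.5182 0.0303 0.032 ] [-0.  -0.3 -1.4] 0.712
0.0305 20.17 [0.5182 0.0303 0.0305] [-0.8  0.1 -0.8] 0.708
0.0295 20.57 [0.5182 0.0303 0.0295] [ 0.1  0.7 -0.7] 0.706
0.0285 20.97 [0.5183 0.0303 0.0291] [-1.1 -0.1  5.8] 0.704
```

View pics/w7.png

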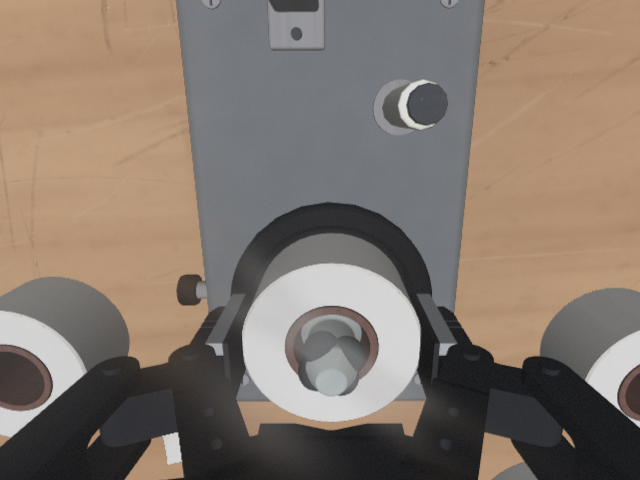

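Run:
```python
from h import *
x,y=.5182,.0303
r.grip(1.0); st("open")
r.move_l([x,y,.12],v=.15)
r.move_l([x+.02,y,.19],v=.25); r.dwell(.3)
im,p=snap("wrist","w8"); st()
bgr=im[:,:,::-1].copy()
for z in(.056,):
    R,f=rect(bgr,p,z,(x,y)); fits(R,f,(155,163),amin=2000); cv2.imwrite("pics/r8.png",R)
R,f=rect(bgr,p,.0745,(x,y)); cv2.imwrite("pics/r8b.png",R)
cv2.imwrite("pics/m8.png",np.hstack([cv2.resize(bgr,(480,360)),cv2.resize(cv2.imread("pics/r8.png"),(320,360))]))
```

```text
open 21.39 [0.5182 0.0303 0.0284] [ 0.2 -0.2  1.1] 0.999
 22.94 [0.5375 0.0303 0.1892] [ 0.2  0.2 -0.8] 1.0
155 [0.5176 0.0304] [60.1 60.3] outer
155 [0.5178 0.0304] [32.3 32.4] hole
163 [0.5176 0.0304] [59.9 60.1] outer
163 [0.5178 0.0304] [32.6 32.6] hole
```

View pics/m8.png

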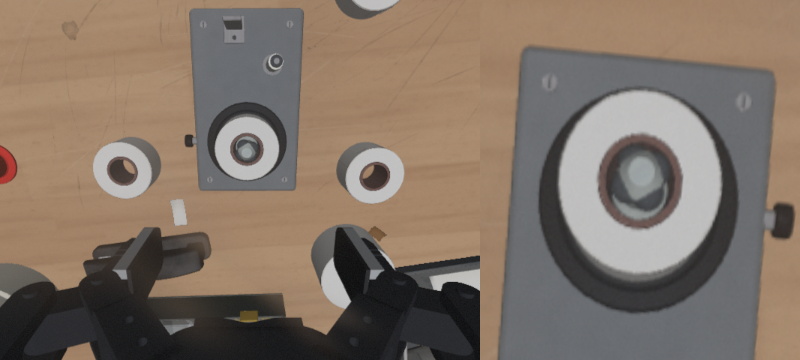

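Run:
```python
from h import *
d=down(-.09)
r.goto([.544,-.263,.16],d); r.dwell(.4)
im,p=snap("wrist","w9"); st(); np.savez("p9.npz",p=p[0],R=p[1])
bgr=im[:,:,::-1].copy()
for q in r.pinpoint("wrist","hub_cap"): print(q["score"],q["position"],at("wrist",*q["position"],0,p))
for z in(.0035,.027):
    R,f=rect(bgr,p,z,(.524,-.263)); hsv=cv2.cvtColor(R,cv2.COLOR_BGR2HSV)
    cv2.imwrite(f"pics/r9_{z}.png",R)
    m=((hsv[...,1]>150)&((hsv[...,0]<10)|(hsv[...,0]>170))).astype(np.uint8)
    cs,_=cv2.findContours(m,0,1); c=max(cs,key=cv2.contourArea); e=cv2.fitEllipse(c); print(z,f(*e[0]),np.array(e[1])*.25)
cv2.imwrite("pics/m9.png",np.hstack([cv2.resize(bgr,(400,300)),cv2.resize(cv2.imread("pics/r9_0.027.png")[120:360,120:360],(300,300))]))
```

```text
24.52 [ 0.5441 -0.2627  0.1601] [-0.9  0.   1.1] 1.004
0.76 [186.2, 328.6] [ 0.52055895 -0.26206726  0.        ]
0.0035 (0.5195971374511719, -0.262774715423584) [46.7582283  46.83462143]
0.027 (0.5155711746215821, -0.2622483100891113) [43.05039215 43.13707352]
```

View pics/m9.png

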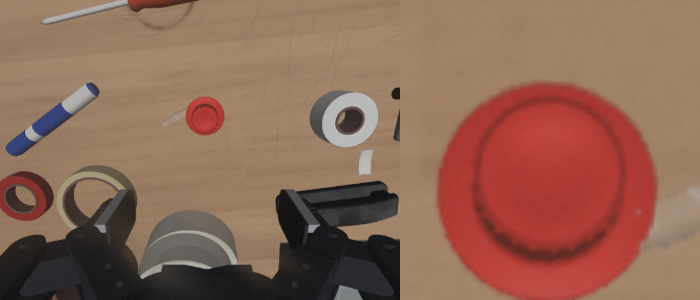

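Run:
```python
from h import *
x,y=.5197,-.2630
r.move_l([x,y,.05],v=.25)
r.move_l([x,y,.007],v=.08); st()
r.grip(0.1,squeeze=100); st("grip")
r.move_l([x,y,.10],v=.15); r.dwell(.4); st()
im,p=snap("wrist","w10"); np.savez("p10.npz",p=p[0],R=p[1])
```

```text
25.87 [ 0.5197 -0.2629  0.0068] [ 0.3  0.5 -0.3] 0.997
grip 26.43 [ 0.5199 -0.2631  0.0078] [-1.6  1.6  5.3] 0.323
 27.6 [ 0.5195 -0.2628  0.0996] [-0.5  0.5 -0.4] 0.324
```

View pics/w10.png

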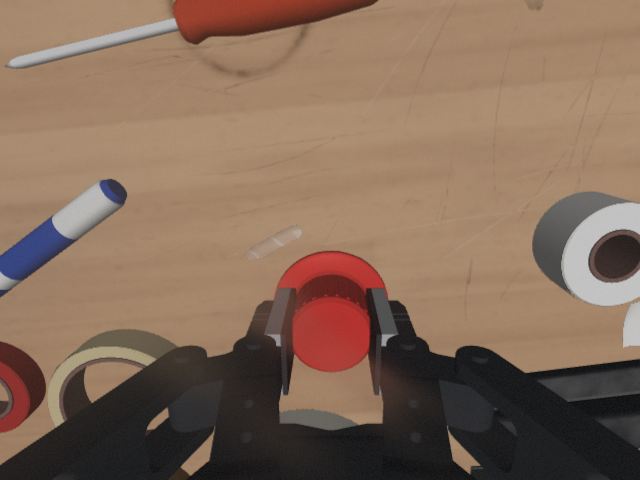

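Run:
```python
from h import *
d=np.load("p10.npz"); im=cv2.imread("pics/w10.png"); p=(d["p"],d["R"]); z=p[0][2]+.0195
R,f=rect(im,p,z,p[0][:2],.04,.0002)
cv2.imwrite("pics/r10.png",R)
print(p[0],at("wrist",332,331,z,p)-p[0])
```

```text
[ 0.51954046 -0.26284221  0.09958259] [-0.00300896  0.00012723  0.0195    ]
```

View pics/r10.png

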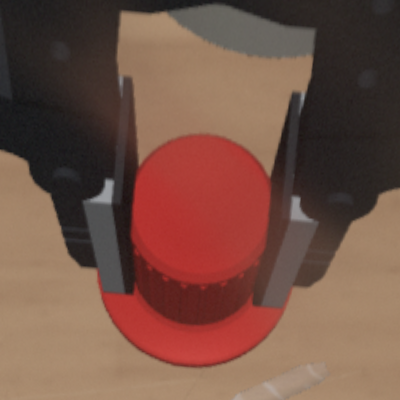

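Run:
```python
from h import *
d=down(-.09); x,y=.5180,.0303
r.move_l([.5195,-.263,.14],v=.2)
r.goto([x,y,.12],d); r.dwell(.5); st()
r.move_l([x,y,.088],v=.08); r.dwell(.3); st()
for z in(.083,.080,.078,.0765):
    r.move_l([x,y,z],v=.03); r.dwell(.15); st(z)
    f=r.observe()["force"]
    if f[2]>6 or max(abs(f[:2]))>5: break
snap("wrist","w11")
```

```text
29.63 [0.5181 0.0301 0.12  ] [ 0.6 -0.6 -0.2] 0.319
 30.48 [0.5183 0.0303 0.0884] [-0.4  0.2 -0.4] 0.326
0.083 30.95 [0.518  0.0303 0.083 ] [-0.4  0.1 -1. ] 0.325
0.08 31.35 [0.518  0.0303 0.08  ] [ 0.4  0.6 -0.6] 0.322
0.078 31.75 [0.518  0.0303 0.078 ] [0.1 0.1 0.6] 0.327
0.0765 32.15 [0.518  0.0303 0.0765] [-1.1  0.5 -0.5] 0.322
```

View pics/w11.png

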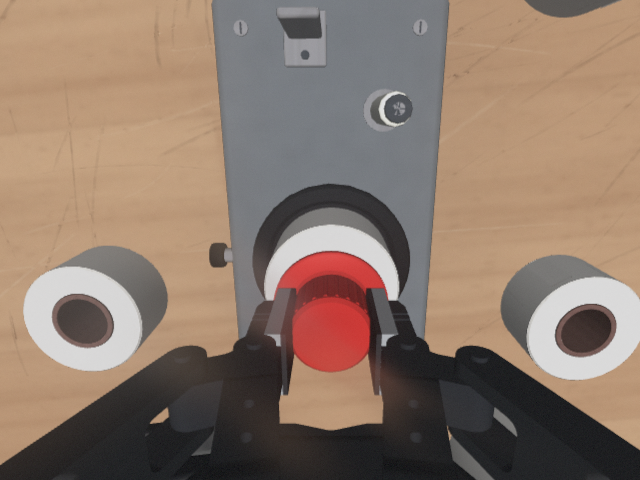

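Aligned over the stud, no lateral force. Now I press through the click.

Run:
```python
from h import *
x,y=.5180,.0303
z=.0765
while z>.0600:
    z-=.001
    r.move_l([x,y,z],v=.02); r.dwell(.1); st(round(z,4))
    f=r.observe()["force"]
    if f[2]>22 or max(abs(f[:2]))>8: break
    if z<.0665 and f[2]>9: break
```

```text
0.0755 32.55 [0.5179 0.0303 0.0755] [-0.4  0.  -0.4] 0.326
0.0745 32.9 [0.5176 0.0304 0.0746] [-2.5  0.9  2.7] 0.324
0.0735 33.25 [0.518  0.0304 0.0737] [-2.4  0.7  5. ] 0.32
0.0725 33.6 [0.5179 0.0304 0.0726] [-2.1  2.2  5.9] 0.324
0.0715 33.95 [0.5179 0.0304 0.0715] [-1.5  0.   4.4] 0.323
0.0705 34.3 [0.5177 0.0303 0.0701] [-1.8  0.8 -1.3] 0.324
0.0695 34.65 [0.5177 0.0303 0.069 ] [-0.4  1.4 -7.7] 0.325
0.0685 35.0 [0.5177 0.0303 0.0682] [-1.5  1.2 -8.1] 0.322
0.0675 35.35 [0.5177 0.0302 0.0672] [ -1.4   0.6 -10.2] 0.325
0.0665 35.7 [0.5178 0.0302 0.0663] [ -1.3   1.9 -10.7] 0.319
0.0655 36.05 [0.5179 0.0302 0.0656] [-1.9  0.9 -5.3] 0.322
0.0645 36.4 [0.5186 0.0301 0.0648] [-1.6  0.  -2.9] 0.324
0.0635 36.75 [0.5187 0.0302 0.0638] [-0.3  0.   1.4] 0.322
0.0625 37.1 [0.5187 0.0302 0.0637] [-1.2 -0.8 11.3] 0.325
```

```bash
python3 - <<'E'
from h import *
x,y=.5186,.0302
r.move_l([x,y,.0622],v=.02)
for _ in range(5): r.dwell(.3); st()
im,p=snap("wrist","w12"); r.grab_frame("scene"); im2,_=snap("scene","s12")
o=r.observe(); print(np.round(o["tool_rot"],4)[:,2])
E
python3 -c "
import cv2,numpy as np
a=cv2.imread('pics/w12.png');b=cv2.imread('pics/s12.png')
cv2.imwrite('pics/m12.png',np.hstack([cv2.resize(a[180:420,200:470],(405,360)),cv2.resize(b[180:340,190:370],(390,360))]))"
```

```text
37.65 [0.5187 0.0302 0.0637] [-3.9  0.1 14.9] 0.325
 37.95 [0.5187 0.0302 0.0637] [-3.9 -0.4 15.2] 0.322
 38.25 [0.5187 0.0302 0.0637] [-4.5 -0.5 14.8] 0.326
 38.55 [0.5187 0.0302 0.0637] [-3.9 -0.2 14.7] 0.321
 38.85 [0.5187 0.0302 0.0637] [-4.1  0.5 14.9] 0.323
[ 1.3e-03 -5.0e-04 -1.0e+00]
```

View pics/m12.png

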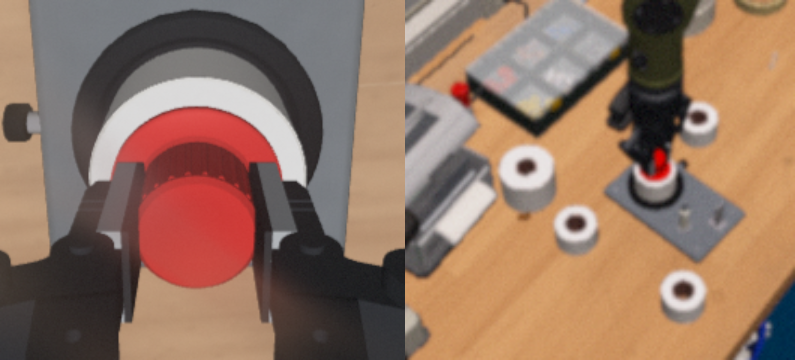

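The red flange lies flat on the white roll, centred on it. The push is steady at 15 N.

```bash
python3 -c "
from h import *
st(); r.hand_in(); st()"
```

```text
39.0 [0.5187 0.0302 0.0637] [-3.4 -0.5 15.1] 0.326
the job is handed in; nothing more can be done
the job is handed in; nothing more can be done
```

The job is handed in at 39.0 s of the 69 s allowed. The label roll is in the recess and the cap is clicked home, still gripped and pressed down. `hand_in` gave no verdict, so this rests on my own readings.

- **Roll:** I took the small white roll farthest to the robot's left, at top-camera (227, 254), and lowered it over the stud. It made contact at the height expected for the recess floor. A wrist picture after letting go showed it flat and centred at the right height.
- **Cap:** The resistance peaked at about 6 N in my readings; the description gave about 11 N. The force then reversed to about -11 N as the cap was drawn down. It met the roll with the TCP at 63.8 mm, against about 63.5 mm expected.
- **Final hold:** The downward push was steady at about 15 N, with 100 N grip set and a side force of about 4 N. The last pictures show the flange flat on the roll.
- **Bystanders:** I never noticed contact with any of them, but I did not re-measure their positions at the end.
- **Disagreement:** Wrist-camera readings of the stud and roll differed by 1–2 mm between views. I settled this by comparing the stud tip with the roll's bore in one picture before lowering the roll, and no lateral contact force showed as it went down.

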